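# Uncouple an actuator link from a valve crank and hold it up

### The arm

A 7-joint arm with a two-finger parallel gripper is mounted at the origin on the work surface. World frame = base frame: x ahead of the robot, y to its left, z up, the work surface at z = 0. Lengths are in m, angles in rad, forces in N, time in s.
With the tool pointing down it reaches from about 0.425 to 0.875 m from the base axis. Payload 4.7 kg.
Tool frame: the origin (TCP) lies at the very end of the fingers, on their centre line; the grasp point (between the pads) lies ctrl.pinch_z behind it (ctrl.pinch_z is the distance from the TCP to the grasp point, in m); x points along the fingers, y is the direction in which the jaws open and shut, and the axes are right-handed (so a half turn about x gives the same grasp; the last joint's range is limited). The gripper opens to 87 mm and grips with 3 to 60 N. Pads are 19 mm wide; open, the fingers measure 117 mm over their backs; the gripper's body (75 mm by 190 mm) begins 51 mm behind the grasp point.
Start: joints at [-1.129, 0.321, -0.07, 1.45, 0.023, 1.371, -0.057], TCP at [0.27, 0.591, 0.223] pointing down, gripper open.
Joint ranges: [-2.86, 2.86], [-0.3, 2.09], [-1.38, 1.24], [0.06, 2.45], [-1.56, 4.7], [0.09, 2.05], [-2.69, 2.69]. Speed limits (rad/s): [2.57, 2.57, 3.14, 3.14, 3.14, 3.14, 3.14].

### API

Orientations are given as a rotation vector (axis times angle).
In Python, from bench import get_state, get_image, camera_info, order, ctrl gives the robot as it stands.
- The arm moves only by the tool jog_arm, never from a script. Its arguments are lists of equal length, an entry for each row: "claw": the finger opening in mm, from 0 to 87; "xyz": the shift along the tool's x, y, z in mm, a list of three; "roll": the turn about the tool's x in degrees. In form: {"claw": [claw, ...], "xyz": [[tx, ty, tz], ...], "roll": [roll, ...]}. A call has 1 to 5 rows; each row is the pose to reach, as a shift and turn from the pose measured when the call began, along the tool's axes at that moment; what a row does not reach only later rows make up. A row lasts 1/10 s, in which the tool goes at most 50 mm and 8.59 degrees, less where a joint would pass 70% of its speed; a pose out of reach is approached as far as the arm can. A call with a gripper value outside its range is refused whole. The fingers move at their own pace and stop on an object; "force" is the grip in N (left out, the last holds). Time passes only in rows, so rows that repeat a pose let the fingers close. It gives the time, the measured TCP pose, the force and the opening at its end, in the units of the state.
- get_state(): the state, without advancing time (a new reading comes with each control period).
- get_image(name): name is "scene" or "top" or "wrist"; returns (picture, depth): 384x512x3 uint8, red, green, blue; 384x512 float32, m along the optical axis (not along the pixel's ray), 0 where there is no reading.
- camera_info(name): a dict with "intrinsics" (3x3 intrinsics, pixels), "rvec" (rotation vector, rad) and "tvec" (3), from world to camera coordinates, as OpenCV has them; the wrist camera has in their place "tool_from_camera" (4x4, takes a point from camera to tool coordinates, whose origin is the TCP and whose axes are the tool frame's). Camera axes: x right, y down, z forward; pixel columns grow to the right and rows downward; lengths in m; the calibration is good to about 2 mm. The wrist camera is an equidistant fisheye: a pixel r from the principal point sees the ray r / f radians off the axis. A picture is of the moment at which its call begins: read the wrist's pose just before it. camera_info takes no time and is no camera call.
- order.close_job(): hands the job in, once; it reports no verdict.
The state is a dict: "time": time; "joint_positions": joint angles; "qd": joint speeds; "joint_torque": joint torques, N m; "position": TCP position; "tool_rot": TCP orientation; "ft_force": force on the tool from outside, world axes, zero at the start; "torque": the same for the moment, N m; "grip_width": opening from 0.0 (shut) to 1.0 (fully open).
Only numpy, scipy, OpenCV 4.12 (cv2) and the standard library are available. Lean on these libraries where they do the work, as an engineer would, in place of code of your own. Each camera call takes 0.05 s, during which the arm holds its last target. There are 200 camera calls.

### The job

Uncouple the actuator's link rod from the valve crank: grip the red spring sleeve, draw it back along the rod to free the ball, and with the sleeve drawn back lift the rod's socket end off the ball stud, without forcing it. Raise the socket at least 60 mm above the ball so the stud can be inspected, and finish still holding it up there, steady, in the gripper. Leave everything else on the bench where it is.

Things in the scene. Friction and masses are not known exactly. Their poses are not given: they have to be found in the camera images.
- sleeve_grip (a point): Centre of the red release sleeve, on the link rod's axis: 26 mm in diameter, 36 mm long (half either side along the rod), with a 36 mm flange, 5 mm thick, at its pivot end. At first 216 mm from the pivot, 44 mm from the ball, 150 mm above the bench; 45 mm free on either side. Grip it across the rod, from above. Local y: along the rod towards the pivot; x across it, level; z up.
- sleeve (a joint): How far the red sleeve is drawn back along the rod towards the pivot, in m: 0 closed, 0.016 against its stop. Its spring resists with 4 N at first, 11 N fully back, and shuts it if let go. It carries a dark two-pronged fork (23 mm wide, 14.5 mm below the rod's axis) that closes under the ball and holds the link down; the fork is clear of the ball from 0.011 on.
- link: The link rod with its sleeve: 10 mm steel rod, level at first, 150 mm above the bench. Origin on the pivot pin at the actuator end; the rod runs along local -y to the ball socket at 260 mm; x is the pivot's axis (level, across the rod), z up. It only swings up about the pivot, freely (0 to 0.8 rad), and falls if not held; at the sleeve it weighs about 3 to 5 N.
- pivot (a point): Centre of the link rod's pivot pin, in the clevis on the actuator's crank, 150 mm above the bench. It stays put; the pin is level and square to the rod.
- socket (a point): Centre of the steel ball socket (a cup 32 mm in diameter, open below, its rim 6 mm below this point and its top 16 mm above it) at the free end of the link rod, 260 mm from the pivot. Coupled, it coincides with the ball's centre.
- ball (a point): Centre of the fixed steel ball, 19 mm in diameter, on the upright stud at the end of the valve's crank (crank top 22 mm below this point). 150 mm above the bench.
- crank: The valve's crank with the ball stud, fixed: a dark flat bar 28 mm wide, its top 128 mm above the bench. Origin at the ball's centre; it runs along its own +x axis, level and square to the rod, 70 mm to the stem of the blue valve (stem top 140 mm above the bench).
- rig: The fixed assembly on a grey base plate 250 x 450 x 12 mm: origin under the plate's centre, the plate's long side along its y axis. The blue valve, 110 mm high, stands at y = -140 mm and the actuator (108 mm high, its shaft to 140 mm) at y = +120 mm. The link rod lies at x = -70 mm, parallel to y, from the pivot at y = +120 to the ball at y = -140.
- grease_tin: Loose yellow tin, 62 mm in diameter, 52 mm high, standing on the base plate. Origin under its centre. Leave alone.
- spare_stud: Loose spare steel ball stud, 45 mm high, standing on the base plate. Origin under its centre. Leave alone.
- wrench: Loose wrench 200 mm long, lying on the bench. Leave alone.
- screwdriver: Loose screwdriver with red handle, 200 mm long, lying on the bench. Leave alone.
- tape_roll: Loose white roll of thread tape, 52 mm in diameter, 14 mm high, lying on the bench. Origin under its centre. Leave alone.
- coupling: Loose brass pipe coupling, 60 mm in diameter, 50 mm high, standing on the bench. Origin under its centre. Leave alone.
- pipe_cap: Loose blue pipe cap, 62 mm in diameter, 30 mm high, standing open side up on the bench. Origin under its centre. Leave alone.

How it is judged:
On the way:
1. the sleeve is drawn back far enough to free the ball (10.5 mm or more) while the socket is still on the ball (less than 8 mm up) (value of joint sleeve above 0.0105 m and z of socket in the frame of ball below 0.008 m), for 0.1 s.
At the end, for the whole second after the job is handed in: The socket's centre is at least 60 mm above the ball's centre, the fingers grip the link (contact forces of over 6 N in all between the fingers and the link or its sleeve), and the link is steady (turning slower than 0.1 rad/s) (z of socket in the frame of ball above 0.06 m and contact force between the fingers and link above 6 N and angular speed of link below 0.1 rad/s); the arm keeps its last pose, push and grip.
It fails at once if the link is forced against the ball (over 40 N between the fork and the ball) (contact force between link and crank above 40 N).
It fails at once if one of the seven loose things is moved more than 30 mm (distance of any of grease_tin, spare_stud, wrench, screwdriver, tape_roll, coupling, pipe_cap from where it was at the start of the episode above 0.03 m).
It also fails if it takes over 34 s, if anything falls off the work surface, if the arm or the gripper's body presses on something with over 40 N, if the wrist force passes 120 N, or if a joint passes its speed limit or range.

## Working session

There is one attempt and no reset: what is moved stays moved. The work goes in short steps, Python scripts to look and compute and a tool call to move; the robot and the scene stay as the last step left them, time stands still between calls to the robot, and variables do not carry over. Pictures are saved under pics/ and viewed, about 8 in all and at most 12, crops included, and the job is handed in when it is done.

Besides the shell and the picture viewer there is one more tool, called by a JSON object that holds its "api" and its "payload". jog_arm: Moves the arm, as the interface text tells. Its arguments: {"type":"object","properties":{"claw":{"type":"array"},"xyz":{"type":"array"},"roll":{"type":"array"},"force":{"type":"number"}},"required":["claw","xyz","roll"]}

```bash
mkdir -p pics; cat > h.py <<'E'
from bench import get_state,get_image,camera_info,order,ctrl
import numpy as np,cv2
from scipy.spatial.transform import Rotation as R
def cloud(name,d):
    c=camera_info(name);K=np.array(c["intrinsics"]);Rm=R.from_rotvec(np.ravel(c["rvec"])).as_matrix();t=np.ravel(c["tvec"])
    v,u=np.indices(d.shape)
    P=np.stack([(u-K[0,2])/K[0,0]*d,(v-K[1,2])/K[1,1]*d,d],-1)
    return (P-t)@Rm
E
python3 - <<'E'
from h import *
s=get_state();print({k:np.round(v,3) for k,v in s.items()},ctrl.pinch_z)
print(R.from_rotvec(s["tool_rot"]).as_matrix().round(3))
for n in("top","scene"):
    im,d=get_image(n);cv2.imwrite(f"pics/{n}1.png",im[:,:,::-1]);np.save(n+".npy",d);np.save(n+"_im.npy",im)
    P=cloud(n,d);h=cv2.cvtColor(im,cv2.COLOR_RGB2HSV)
    red=((h[...,0]<8)|(h[...,0]>172))&(h[...,1]>140)&(h[...,2]>60)&(d>0)&(P[...,2]>.1)
    vv,uu=np.nonzero(red);p=P[red];print(n,len(p),np.median(p,0),p.min(0),p.max(0),uu.min() if len(uu) else 0,uu.max() if len(uu) else 0,vv.min() if len(uu) else 0,vv.max() if len(uu) else 0)
E
```

```text
{'time': np.float64(0.0), 'joint_positions': array([-1.129,  0.322, -0.07 ,  1.452,  0.023,  1.371, -0.057]), 'qd': array([ 0.001,  0.   ,  0.   , -0.001, -0.002,  0.001, -0.   ]), 'joint_torque': array([-0.0000e+00, -4.9129e+01, -4.0400e-01, -3.1252e+01, -6.4000e-02,
        4.4000e-02,  0.0000e+00]), 'position': array([0.269, 0.591, 0.221]), 'tool_rot': array([ 0.334,  1.545, -0.337]), 'ft_force': array([-0.281, -0.406, -0.358]), 'torque': array([ 0.047,  0.001, -0.037]), 'grip_width': np.float64(1.0)} 0.0187
[[-0.001  0.415  0.91 ]
 [-0.002  0.91  -0.415]
 [-1.    -0.002  0.   ]]
top 361 [ 0.8926809  -0.47577245  0.10334694] [ 0.50435658 -0.55512724  0.10002774] [ 0.97713621 -0.04552075  0.17170545] 274 418 68 200
scene 355 [ 0.89307355 -0.46240186  0.10424367] [-0.62058152 -0.78862195  0.10000527] [ 0.97468135 -0.0402671   0.16952686] 70 394 0 172
```

View pics/top1.png

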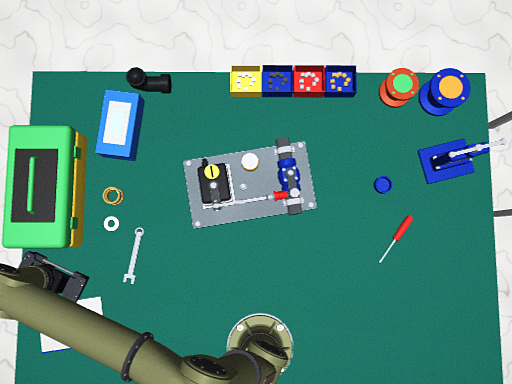

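View pics/scene1.png

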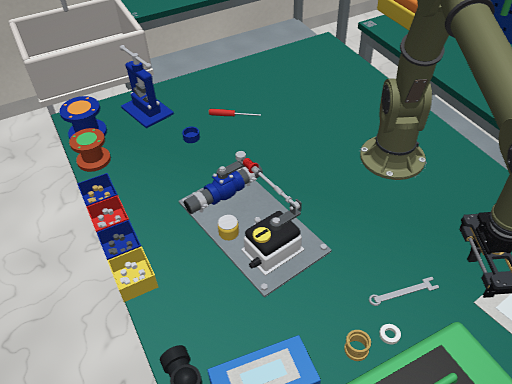

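Top view: rod runs from the pivot near (213,205) to the socket near (294,193), with the red sleeve near (281,195). The scene view shows the sleeve near (252,166). Next I'll measure the rod line.

```bash
python3 - <<'E'
from h import *
for n,(u0,u1,v0,v1) in {"top":(180,325,130,235),"scene":(175,335,140,300)}.items():
    d=np.load(n+".npy");im=np.load(n+"_im.npy");P=cloud(n,d);h=cv2.cvtColor(im,cv2.COLOR_RGB2HSV)
    m=np.zeros(d.shape,bool);m[v0:v1,u0:u1]=1
    red=m&((h[...,0]<8)|(h[...,0]>172))&(h[...,1]>120)&(h[...,2]>60)
    vv,uu=np.nonzero(red);p=P[red];p=p[p[:,2]>.12];print(n,"red",len(p),p.mean(0).round(4),p.min(0).round(4),p.max(0).round(4),uu.mean(),vv.mean())
    # plate
    pl=m&(abs(P[...,2]-.012)<.006)&(h[...,1]<70)
    q=P[pl][:,:2];r=cv2.minAreaRect(q.astype(np.float32));print("plate",len(q),r,np.median(P[pl][:,2]))
    rod=m&(P[...,2]>.138)&(P[...,2]<.185);q=P[rod]
    print("rod",len(q));c=p.mean(0)
    for ang in [0]:
        q=q[(abs(q[:,0]-c[0])<.12)]
        print(q[np.argsort(q[:,1])][::max(1,len(q)//45)].round(3).tolist())
    cr=im[v0:v1,u0:u1,::-1];
    np.save(n+"_crop.npy",cr)
a=[cv2.resize(np.load(n+"_crop.npy"),None,fx=4,fy=4,interpolation=cv2.INTER_CUBIC) for n in("top",)]
cv2.imwrite("pics/topcrop.png",a[0])
E
```

```text
top red 99 [ 0.5216 -0.0665  0.1602] [ 0.5044 -0.0897  0.1365] [ 0.5364 -0.0455  0.1717] 280.24 194.78
plate 4719 ((0.5755696296691895, 0.03781530261039734), (0.24918726086616516, 0.44988390803337097), 9.416040420532227) 0.012184625018603942
rod 511
[[0.534, -0.125, 0.159], [0.54, -0.118, 0.16], [0.517, -0.115, 0.16], [0.517, -0.111, 0.162], [0.53, -0.108, 0.166], [0.527, -0.104, 0.165], [0.527, -0.101, 0.161], [0.519, -0.1, 0.141], [0.519, -0.096, 0.141], [0.599, -0.093, 0.144], [0.536, -0.09, 0.142], [0.53, -0.085, 0.161], [0.514, -0.079, 0.157], [0.521, -0.075, 0.16], [0.535, -0.069, 0.153], [0.511, -0.065, 0.16], [0.517, -0.062, 0.164], [0.527, -0.056, 0.159], [0.521, -0.052, 0.16], [0.516, -0.049, 0.171], [0.528, -0.043, 0.15], [0.521, -0.039, 0.158], [0.511, -0.033, 0.155], [0.508, -0.023, 0.154], [0.511, -0.017, 0.157], [0.508, -0.003, 0.155], [0.515, 0.006, 0.155], [0.511, 0.019, 0.16], [0.508, 0.029, 0.158], [0.502, 0.042, 0.152], [0.499, 0.052, 0.148], [0.508, 0.062, 0.155], [0.505, 0.069, 0.154], [0.492, 0.075, 0.15], [0.495, 0.085, 0.157], [0.495, 0.095, 0.157], [0.495, 0
[... 926 characters left out ...]
-0.047, 0.162], [0.531, -0.045, 0.16], [0.53, -0.042, 0.154], [0.522, -0.039, 0.148], [0.52, -0.029, 0.16], [0.52, -0.023, 0.152], [0.513, -0.018, 0.145], [0.512, -0.005, 0.156], [0.51, 0.008, 0.154], [0.508, 0.023, 0.157], [0.504, 0.034, 0.157], [0.502, 0.049, 0.153], [0.499, 0.061, 0.158], [0.5, 0.069, 0.149], [0.493, 0.078, 0.158], [0.5, 0.086, 0.157], [0.494, 0.098, 0.156], [0.492, 0.111, 0.159], [0.489, 0.118, 0.155], [0.483, 0.124, 0.154], [0.475, 0.137, 0.166], [0.5, 0.141, 0.153], [0.483, 0.145, 0.161], [0.504, 0.148, 0.159], [0.485, 0.149, 0.158], [0.473, 0.151, 0.141], [0.494, 0.152, 0.165], [0.548, 0.153, 0.143], [0.495, 0.155, 0.161], [0.563, 0.157, 0.143], [0.547, 0.163, 0.139]]
```

View pics/topcrop.png

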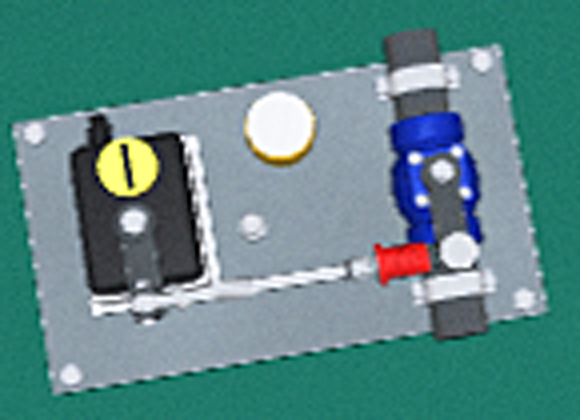

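Plate fit: centre (0.5756, 0.0378), yaw 9.4°. That puts the sleeve at about (0.522, -0.068), which agrees with the red pixels. I'll approach above it, with the jaws across the rod.

{"api": "jog_arm", "payload": {"claw": [87,87,87,87,87], "xyz": [[-40,-30,30],[-40,-65,65],[-40,-100,100],[-40,-135,135],[-40,-170,170]], "roll": [8,16,24,32,40]}}

```text
time: 0.6
position: [0.3526, 0.3675, 0.2616]
tool_rot: [0.878, 1.385, -0.881]
ft_force: [0.5, -0.5, 0.6]
grip_width: 0.998
```

```bash
cat >> h.py <<'E'
def goto(p,yaw=9.4):
    s=get_state();M=R.from_rotvec(s["tool_rot"]).as_matrix();y=M[:,1]
    print("t",s["time"],"pos",s["position"].round(4),"F",s["ft_force"].round(2),"w",s["grip_width"])
    print("xyz mm",(M.T@(np.array(p)-s["position"])*1000).round(1),"roll",round(np.degrees(np.arctan2(y[1],y[0]))-yaw,1),"tilt",M[:,0].round(3))
E
python3 -c "
from h import *
goto([.5225,-.068,.26])"
```

```text
t 0.6 pos [0.3526 0.3675 0.2616] F [ 0.54 -0.54  0.62] w 0.9980346032159196
xyz mm [  2.2 -31.4 466.4] roll 15.8 tilt [-0.001 -0.002 -1.   ]
```

{"api": "jog_arm", "payload": {"claw": [87,87,87,87,87], "xyz": [[0,-3,45],[0,-6,90],[0,-9,135],[0,-13,185],[0,-16,230]], "roll": [4,8,12,15.8,15.8]}}

```text
time: 1.1
position: [0.4362, 0.15, 0.2617]
tool_rot: [1.088, 1.281, -1.091]
ft_force: [0.4, 0.3, -0.2]
grip_width: 1.001
```

```bash
python3 -c "
from h import *
goto([.5225,-.068,.26])"
```

```text
t 1.1 pos [0.4362 0.15   0.2617] F [ 0.41  0.28 -0.17] w 1.0009470886225285
xyz mm [  2.   50.2 229. ] roll -0.2 tilt [-0.001 -0.002 -1.   ]
```

{"api": "jog_arm", "payload": {"claw": [87,87,87,87,87], "xyz": [[0,10,45],[0,20,90],[0,30,135],[0,40,180],[2,50,229]], "roll": [0,0,0,0,0]}}

```text
time: 1.6
position: [0.5226, -0.0691, 0.2601]
tool_rot: [1.088, 1.281, -1.089]
ft_force: [0.9, 0.3, -0.3]
grip_width: 1.005
```

{"api": "jog_arm", "payload": {"claw": [87,87], "xyz": [[0,0,0],[0,0,0]], "roll": [0,0]}}

```text
time: 1.8
position: [0.5223, -0.0705, 0.2596]
tool_rot: [1.09, 1.281, -1.093]
ft_force: [0.1, -0.2, -0.5]
grip_width: 0.997
```

```bash
cat >> h.py <<'E'
def wcloud(d,s):
    c=camera_info("wrist");K=np.array(c["intrinsics"]);T=np.array(c["tool_from_camera"])
    v,u=np.indices(d.shape);x=(u-K[0,2])/K[0,0];y=(v-K[1,2])/K[1,1];r=np.hypot(x,y)+1e-9
    t=np.tan(np.minimum(r,1.45));P=np.stack([x/r*t*d,y/r*t*d,d],-1)
    M=R.from_rotvec(s["tool_rot"]).as_matrix()
    Pt=P@T[:3,:3].T+T[:3,3]
    return Pt,Pt@M.T+s["position"]
def look(tag):
    s=get_state();im,d=get_image("wrist");cv2.imwrite(f"pics/{tag}.png",im[:,:,::-1])
    Pt,W=wcloud(d,s);h=cv2.cvtColor(im,cv2.COLOR_RGB2HSV)
    red=((h[...,0]<8)|(h[...,0]>172))&(h[...,1]>120)&(h[...,2]>50)&(d>0)&(W[...,2]>.12)&(W[...,2]<.3)&(np.hypot(Pt[...,1],Pt[...,2])<.1)
    return s,im,d,Pt,W,red
E
python3 - <<'E'
from h import *
goto([.5225,-.068,.26])
s,im,d,Pt,W,red=look("w1")
p=Pt[red]*1000;w=W[red]
print(len(p),"tool y",np.percentile(p[:,1],[1,50,99]).round(1),"tool z",np.percentile(p[:,2],[1,50,99]).round(1),"x",np.percentile(p[:,0],[1,50,99]).round(1))
print("world",np.percentile(w,[1,50,99],axis=0).round(4).tolist())
# red width profile along tool z
for z in np.arange(p[:,2].min(),p[:,2].max(),3):
    q=p[(p[:,2]>=z)&(p[:,2]<z+3)]
    if len(q)>3: print(round(z),len(q),q[:,1].min().round(1),q[:,1].max().round(1),q[:,0].min().round(1))
E
```

```text
t 1.8 pos [ 0.5223 -0.0705  0.2596] F [ 0.15 -0.16 -0.46] w 0.9971642750421699
xyz mm [-0.4  0.6 -2.4] roll -0.3 tilt [-0.001 -0.001 -1.   ]
1251 tool y [-17.6  -2.6  12.8] tool z [-26.8  -9.3  13.7] x [ 92.7  99.3 113.7]
world [[0.5008, -0.085, 0.1458], [0.5188, -0.0616, 0.1603], [0.5325, -0.0426, 0.1668]]
-27 231 -19.1 15.1 92.0
-24 74 -19.0 15.1 92.2
-21 76 -14.6 9.5 97.1
-18 85 -14.6 9.4 96.7
-15 90 -14.6 9.6 96.7
-12 86 -14.7 9.5 95.8
-9 78 -14.8 9.6 96.8
-6 83 -14.8 9.6 96.6
-3 78 -13.8 9.7 97.2
0 84 -13.8 9.7 96.4
3 83 -14.0 9.7 96.2
6 74 -14.0 9.7 96.6
9 77 -14.1 9.8 96.6
12 50 -14.1 9.8 97.1
```

View pics/w1.png

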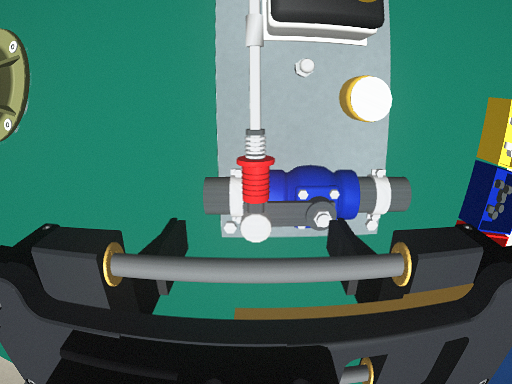

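Wrist view: sleeve near (256,182), flange at (256,160), socket at (256,228). In the tool frame the sleeve axis is at y≈-2 and its centre at z≈-2 to -4, and it needs 128 mm of descent. I'll narrow the jaws to 52 mm (45 mm is free on either side) and go down.

{"api": "jog_arm", "payload": {"claw": [52,52,52,52,52], "xyz": [[0,-1.5,-5],[15,-1.5,-5],[35,-1.5,-5],[60,-1.5,-5],[80,-1.5,-5]], "roll": [-0.3,-0.3,-0.3,-0.3,-0.3]}}

```text
time: 2.35
position: [0.5188, -0.0623, 0.1773]
tool_rot: [1.082, 1.287, -1.085]
ft_force: [0.2, -0.2, 1.0]
grip_width: 0.649
```

```bash
python3 - <<'E'
from h import *
goto([.5225,-.068,.1313])
s,im,d,Pt,W,red=look("w2")
p=Pt[red]*1000
if len(p):
  for z in np.arange(p[:,2].min(),p[:,2].max(),3):
    q=p[(p[:,2]>=z)&(p[:,2]<z+3)]
    if len(q)>3: print(round(z),len(q),q[:,1].min().round(1),q[:,1].max().round(1),q[:,0].min().round(1))
E
```

```text
t 2.35 pos [ 0.5188 -0.0623  0.1773] F [ 0.19 -0.18  0.95] w 0.6487431469848117
xyz mm [46.   2.8  6.2] roll 0.4 tilt [-0.003  0.    -1.   ]
-21 9 -14.6 8.6 10.4
-18 575 -17.3 17.5 9.3
-15 151 -17.1 16.5 10.2
-12 86 -12.0 11.2 14.5
-9 155 -12.1 12.2 14.5
-6 152 -12.8 12.4 14.4
-3 158 -12.2 11.5 14.7
0 141 -12.2 12.4 14.2
3 157 -12.4 12.5 14.3
6 129 -12.4 11.8 14.5
9 131 -12.5 11.8 14.3
12 149 -12.6 12.0 14.5
15 127 -12.7 12.1 15.0
18 140 -12.8 12.2 14.6
21 82 -12.1 12.2 14.4
```

View pics/w2.png

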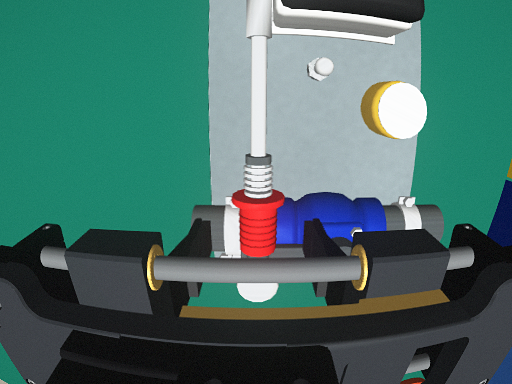

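The sleeve is centred laterally (edges -12.4/+12.1). Its flange edge is at z≈-13, just behind the pads (±9.5), so I'll go straight down 46 mm and then close gently.

{"api": "jog_arm", "payload": {"claw": [52,52,52,52,52], "xyz": [[15,0,0],[30,0,0],[42,0,0],[46,0,0],[46,0,0]], "roll": [0.4,0.4,0.4,0.4,0.4], "force": 8}}

```text
time: 2.9
position: [0.5161, -0.062, 0.1278]
tool_rot: [1.083, 1.289, -1.094]
ft_force: [0.1, -0.2, -0.1]
grip_width: 0.603
```

```bash
python3 - <<'E'
from h import *
goto([.5188,-.0623,.1313])
s,im,d,Pt,W,red=look("w3")
p=Pt[red]*1000
if len(p):
  for z in np.arange(p[:,2].min(),p[:,2].max(),4):
    q=p[(p[:,2]>=z)&(p[:,2]<z+4)]
    if len(q)>3: print(round(z),len(q),q[:,1].min().round(1),q[:,1].max().round(1),q[:,0].min().round(1))
E
```

```text
t 2.9 pos [ 0.5161 -0.062   0.1278] F [ 0.12 -0.17 -0.13] w 0.6031048732631805
xyz mm [-3.5  2.6  0.8] roll -0.0 tilt [-0.009 -0.001 -1.   ]
-35 13 -5.6 5.5 -82.8
-19 1168 -15.3 19.6 -39.6
-15 241 -15.0 17.8 -39.6
-11 214 -10.0 13.7 -35.2
-7 187 -10.8 14.6 -34.3
-3 10 -10.2 14.9 -27.1
9 160 -7.6 11.1 -35.0
13 250 -10.0 14.4 -35.6
17 251 -10.2 14.6 -34.7
21 112 -10.3 14.7 -34.8
```

{"api": "jog_arm", "payload": {"claw": [52,52,40,20,20], "xyz": [[-3.4,2.3,0],[-3.4,2.3,0],[-3.4,2.3,0],[-3.4,2.3,0],[-3.4,2.3,0]], "roll": [0,0,0,0,0], "force": 8}}

```text
time: 3.45
position: [0.5188, -0.0617, 0.1319]
tool_rot: [1.084, 1.288, -1.093]
ft_force: [0.1, -0.1, 0.2]
grip_width: 0.412
```

```bash
python3 - <<'E'
from h import *
goto([.5188,-.0623,.1313])
E
```

```text
t 3.45 pos [ 0.5188 -0.0617  0.1319] F [ 0.15 -0.08  0.19] w 0.41157004750550913
xyz mm [ 0.6 -0.1  0.6] roll -0.0 tilt [-0.008 -0.    -1.   ]
```

{"api": "jog_arm", "payload": {"claw": [15,15,15,15], "xyz": [[0,0,0],[0,0,0],[0,0,0],[0,0,0]], "roll": [0,0,0,0], "force": 8}}

```text
time: 3.85
position: [0.519, -0.0617, 0.1319]
tool_rot: [1.084, 1.288, -1.093]
ft_force: [1.4, -0.0, -1.2]
grip_width: 0.293
```

```bash
python3 - <<'E'
from h import *
goto([.5188,-.0623,.1313])
s,im,d,Pt,W,red=look("w4")
p=Pt[red]*1000
for z in np.arange(-20,28,4):
    q=p[(p[:,2]>=z)&(p[:,2]<z+4)]
    if len(q)>3: print(round(z),len(q),q[:,1].min().round(1),q[:,1].max().round(1),q[:,0].min().round(1))
E
```

```text
t 3.85 pos [ 0.519  -0.0617  0.1319] F [ 1.41 -0.   -1.16] w 0.2932323715035449
xyz mm [ 0.6 -0.3  0.5] roll -0.0 tilt [-0.007 -0.001 -1.   ]
-20 954 -17.9 16.8 -35.7
-16 386 -19.6 18.1 -36.2
-12 159 -19.9 17.8 -32.2
-8 342 -13.5 12.1 -31.0
-4 149 -13.6 11.9 -31.0
0 16 -13.3 12.1 -23.0
12 163 -11.2 9.2 -30.9
16 198 -12.7 11.2 -30.6
20 178 -12.7 11.5 -30.7
24 10 -6.5 1.6 -25.0
```

View pics/w4.png

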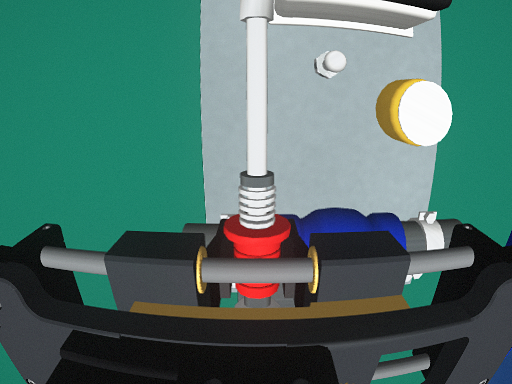

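The jaws hold the sleeve at 25.5 mm with about 1.4 N of side load; in the picture the flange (256,232) sits just behind the fingers. I'll tighten and start drawing back.

{"api": "jog_arm", "payload": {"claw": [10,10,10,10,10], "xyz": [[0,0,0],[0,0,0],[0,0,-2],[0,0,-4],[0,0,-6]], "roll": [0,0,0,0,0], "force": 40}}

```text
time: 4.4
position: [0.5184, -0.0578, 0.1319]
tool_rot: [1.084, 1.284, -1.095]
ft_force: [2.5, -5.4, -3.0]
grip_width: 0.285
```

```bash
cat >> h.py <<'E'
def meas(tag):
    goto([.519,-.0617,.1319])
    s,im,d,Pt,W,red=look(tag)
    M=R.from_rotvec(s["tool_rot"]).as_matrix();print("F tool",(M.T@s["ft_force"]).round(2),"torque",s["torque"].round(2))
    p=Pt[red]*1000;f=p[(np.ptp(p[:,1:2])>0)&(abs(p[:,1])<20)&(p[:,2]<-8)]
    print("flange z(tool) pct",np.percentile(f[:,2],[5,25,50]).round(1))
    # flange ring world position along rig axis (from pivot (.4869,.1447))
    w=W[red][(abs(p[:,1])<20)&(p[:,2]<-8)]
    a=(w[:,:2]-[.4869,.1447])@[.1636,-.9865];print("flange along rod pct",(np.percentile(a,[5,25,50])*1000).round(1))
E
python3 -c "
from h import *
meas('w5')"
```

```text
t 4.4 pos [ 0.5184 -0.0578  0.1319] F [ 2.52 -5.39 -3.  ] w 0.28464642083560177
xyz mm [ 0.  -0.1  3.9] roll -0.1 tilt [-0.006 -0.003 -1.   ]
F tool [3.   1.63 5.72] torque [-1.26 -0.63  0.01]
flange z(tool) pct [-17.5 -17.1 -16.7]
flange along rod pct [187.4 187.8 188.2]
```

4 mm back gives 5.7 N, which matches the spring (4→11 N). I'll continue to about 14 mm.

{"api": "jog_arm", "payload": {"claw": [10,10,10,10,10], "xyz": [[0,0,-3],[0,0,-6],[0,0,-9],[0,0,-10],[0,0,-10]], "roll": [0,0,0,0,0], "force": 40}}

```text
time: 4.95
position: [0.5173, -0.0512, 0.1319]
tool_rot: [1.082, 1.279, -1.097]
ft_force: [4.3, -9.0, -2.9]
grip_width: 0.285
```

```bash
python3 -c "
from h import *
meas('w6')"
```

```text
t 4.95 pos [ 0.5173 -0.0512  0.1319] F [ 4.26 -9.   -2.93] w 0.2846563516148329
xyz mm [ 0.1 -0.  10.6] roll -0.2 tilt [-0.005 -0.008 -1.   ]
F tool [2.98 2.78 9.54] torque [-1.75 -0.74  0.1 ]
flange z(tool) pct [-17.4 -17.  -16.6]
flange along rod pct [180.7 181.1 181.5]
```

View pics/w6.png

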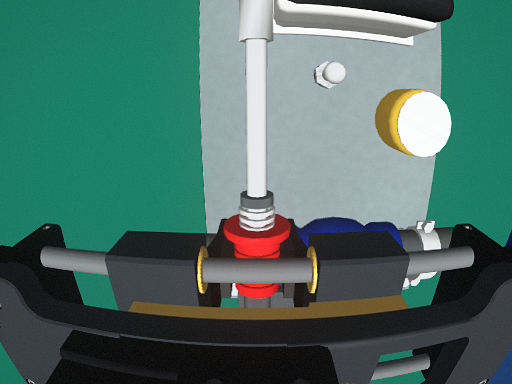

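No slip (the flange stays at z=-17 in the tool frame) and the spring coils at (257,215) are compressing. Travel is 10.6 mm, lagging under load, so I need a few mm more.

{"api": "jog_arm", "payload": {"claw": [10,10,10,10], "xyz": [[0,0,-3],[0,0,-5],[0,0,-5],[0,0,-5]], "roll": [0,0,0,0], "force": 40}}

```text
time: 5.4
position: [0.5172, -0.0502, 0.132]
tool_rot: [1.081, 1.273, -1.1]
ft_force: [4.5, -9.6, -3.7]
grip_width: 0.288
```

```bash
python3 -c "
from h import *
meas('w7')"
```

```text
t 5.4 pos [ 0.5172 -0.0502  0.132 ] F [ 4.47 -9.61 -3.74] w 0.2880334144616472
xyz mm [ 0.3 -0.  11.6] roll -0.3 tilt [-0.003 -0.013 -1.   ]
F tool [ 3.85  2.92 10.15] torque [-1.78 -0.68  0.14]
flange z(tool) pct [-17.4 -17.  -16.7]
flange along rod pct [179.5 179.9 180.3]
```

{"api": "jog_arm", "payload": {"claw": [10,10,10,10], "xyz": [[0,0,-5],[0,0,-7],[0,0,-7],[0,0,-7]], "roll": [0,0,0,0], "force": 40}}

```text
time: 5.85
position: [0.5168, -0.0477, 0.1322]
tool_rot: [1.079, 1.267, -1.104]
ft_force: [3.9, -9.9, -2.8]
grip_width: 0.285
```

```bash
python3 -c "
from h import *
meas('w8')"
```

```text
t 5.85 pos [ 0.5168 -0.0477  0.1322] F [ 3.89 -9.91 -2.76] w 0.284935588295962
xyz mm [ 0.5  0.  14.1] roll -0.5 tilt [-0.001 -0.019 -1.   ]
F tool [ 2.94  2.32 10.34] torque [-2.04 -0.76  0.12]
flange z(tool) pct [-17.4 -17.  -16.6]
flange along rod pct [176.8 177.3 177.7]
```

Drawn about 14.2 mm, and 10.3 N matches the spring law. The socket is still on the ball. Now a gentle lift along the arc, keeping the pull offset of about 4.5 mm.

{"api": "jog_arm", "payload": {"claw": [10,10,10,10,10], "xyz": [[-3,0,-4.5],[-6,0,-4.5],[-10,0,-4.5],[-15,0,-4.5],[-20,0,-4.7]], "roll": [0,0,0,0,0], "force": 40}}

```text
time: 6.4
position: [0.5168, -0.0476, 0.1522]
tool_rot: [1.077, 1.26, -1.108]
ft_force: [4.5, -9.5, -4.1]
grip_width: 0.291
```

```bash
python3 -c "
from h import *
meas('w9')"
```

```text
t 6.4 pos [ 0.5168 -0.0476  0.1522] F [ 4.52 -9.52 -4.06] w 0.29112910011225784
xyz mm [20.6  0.1 13.8] roll -0.6 tilt [ 0.001 -0.025 -1.   ]
F tool [4.31 3.02 9.99] torque [-2.39 -0.98  0.09]
flange z(tool) pct [-17.9 -17.3 -16.4]
flange along rod pct [175.9 176.7 177.7]
```

View pics/w9.png

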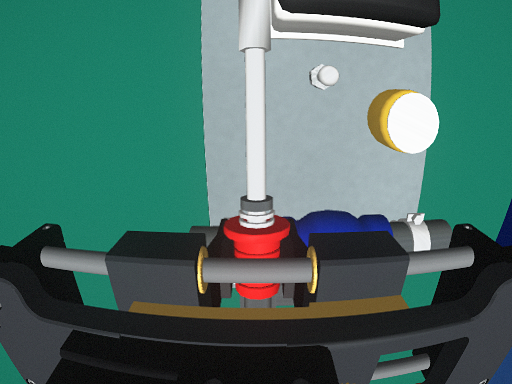

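The sleeve rose 20 mm with only about 4 N of vertical load, so it is clear and unforced. Continuing along the arc.

{"api": "jog_arm", "payload": {"claw": [10,10,10,10,10], "xyz": [[-8,0,-5.3],[-16,0,-6.5],[-24,0,-8],[-32,0,-9.5],[-40,0,-11.3]], "roll": [0,0,0,0,0], "force": 40}}

```text
time: 6.95
position: [0.5157, -0.0408, 0.1928]
tool_rot: [1.074, 1.252, -1.113]
ft_force: [4.5, -11.1, -4.6]
grip_width: 0.288
```

{"api": "jog_arm", "payload": {"claw": [10,10,10], "xyz": [[-1,0,-4.3],[-1,0,-4.3],[-1,0,-4.3]], "roll": [0,0,0], "force": 40}}

```text
time: 7.25
position: [0.5158, -0.0417, 0.1939]
tool_rot: [1.071, 1.244, -1.117]
ft_force: [3.8, -10.0, -2.5]
grip_width: 0.293
```

```bash
python3 - <<'E'
from h import *
meas('w10')
im,d=get_image("scene");cv2.imwrite("pics/scene2.png",cv2.resize(im[100:300,150:350,::-1],None,fx=3,fy=3,interpolation=cv2.INTER_CUBIC))
P=cloud("scene",d);u=np.array([.1636,-.9865]);a=(P[...,:2]-[.4869,.1447])@u;b=(P[...,:2]-[.4869,.1447])@[.9865,.1636]
for lo in range(20,290,20):
    m=(a>lo/1000)&(a<lo/1000+.02)&(abs(b)<.02)&(P[...,2]>.1)&(P[...,2]<.3)&(np.indices(d.shape)[1]<340)
    if m.any(): print(lo,m.sum(),np.percentile(P[m][:,2],[10,50,95]).round(3))
E
```

```text
t 7.25 pos [ 0.5158 -0.0417  0.1939] F [  3.85 -10.02  -2.46] w 0.2930328473150802
xyz mm [62.7  0.3 17.7] roll -0.9 tilt [ 0.005 -0.041 -0.999]
F tool [ 2.88  2.33 10.37] torque [-2.7  -0.95  0.18]
flange z(tool) pct [-20.9 -19.  -16.3]
flange along rod pct [166.6 168.6 171.5]
20 38 [0.159 0.165 0.171]
40 34 [0.166 0.173 0.179]
60 37 [0.176 0.181 0.187]
80 24 [0.183 0.186 0.19 ]
100 25 [0.186 0.192 0.198]
120 24 [0.193 0.198 0.203]
140 91 [0.204 0.278 0.297]
160 133 [0.207 0.223 0.294]
180 69 [0.204 0.224 0.296]
200 11 [0.206 0.29  0.299]
240 87 [0.122 0.13  0.159]
260 26 [0.127 0.131 0.157]
```

View pics/scene2.png

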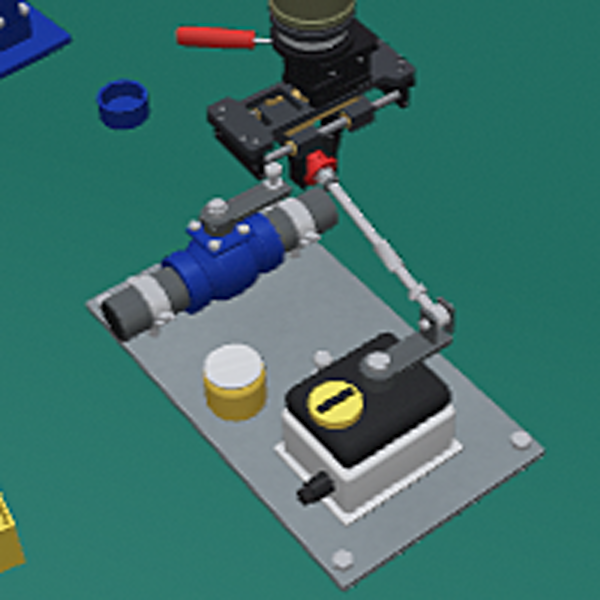

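The rod is up and the bare ball is visible on the crank at (275,170) in the crop. The rod slope of about 0.31–0.32 rad puts the socket about 79–82 mm above the ball. I'll check it's steady, then hand in.

```bash
python3 - <<'E'
from h import *
for i in range(13):
    get_image("top")
    if i%3==0: s=get_state();print(s["time"],s["position"].round(4),s["ft_force"].round(1),np.abs(s["qd"]).max().round(4),s["grip_width"].round(3))
p=s["position"];
if p[2]>.19 and s["grip_width"]>.26: order.close_job();print("closed")
E
```

```text
Traceback (most recent call last):
AttributeError: 'float' object has no attribute 'round'
```

```bash
python3 - <<'E'
from h import *
for i in range(13):
    get_image("top")
    if i%3==0: s=get_state();print(s["time"],s["position"].round(4),s["ft_force"].round(1),np.abs(s["qd"]).max().round(4),round(s["grip_width"],3))
p=s["position"]
if p[2]>.19 and s["grip_width"]>.26: order.close_job();print("closed")
E
```

```text
7.45 [ 0.5158 -0.0417  0.1938] [ 3.6 -9.8 -3.2] 0.0022 0.282
7.6 [ 0.5158 -0.0417  0.1938] [ 4.5 -9.8 -2.5] 0.003 0.286
7.75 [ 0.5158 -0.0417  0.1938] [ 5.  -9.9 -3.5] 0.0012 0.281
7.9 [ 0.5158 -0.0418  0.1938] [ 3.4 -9.6 -2.7] 0.0017 0.284
8.05 [ 0.5158 -0.0418  0.1938] [ 4.6 -9.3 -3. ] 0.0019 0.287
the job is handed in; nothing more can be done
closed
```

The rod is uncoupled. The gripper is holding its socket end about 79–82 mm above the ball, and the job is handed in at about 8 s of the 34 s allowed. No verdict was reported.

- **Release:** I gripped the sleeve at 40 N and drew it back about 14 mm with the socket still on the ball. The 10.3 N pull matched the spring at that distance, and the sleeve did not slip in the fingers.
- **Lift:** I lifted along the pivot's arc, and the vertical load I read stayed under about 5 N. The height comes from the rod's slope in the scene camera and the tool's rise, not from seeing the socket, which the gripper hides. The bare ball is visible.
- **Last checks:** Over the last 0.6 s the tool moved no more than 0.1 mm and the grip width stayed at 0.28–0.29 (about 25 mm).
- **Discrepancies:** Under the spring load the arm stopped 3–4 mm short of each commanded pull, so I made up the difference with extra moves. The tool also tilted about 2°.
- **Loose things:** I moved nothing near them and nothing looked disturbed in the last scene crop. It shows only some of them, and I did not re-measure any positions.

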